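# Spent coffee capsule through the worktop waste flap

## Robot

A 6-joint arm with a two-finger parallel gripper is mounted at the origin on the work surface. World frame = base frame: x ahead of the robot, y to its left, z up, the work surface at z = 0. Lengths are in m, angles in rad, forces in N, time in s.
With the tool pointing down it reaches from about 0.425 to 0.95 m from the base axis. Payload 3.5 kg.
Tool frame: the origin (TCP) lies between the finger pads; the fingertips stand 14 mm ahead of it and the grasp point (between the pads) lies 5 mm behind it (ctrl.tip_reach is the distance from the TCP to the fingertips, in m); z points along the fingers, y is the line along which they close (so a half turn about z gives the same grasp; the last joint's range is limited). The gripper opens to 85 mm and grips with 20 to 120 N. Pads are 22 mm wide; open, the fingers measure 114 mm over their backs; the gripper's body (76 mm by 85 mm) begins 54 mm behind the grasp point. The pads swing forward as they close: fully open they stand 13 mm farther back than shut.
Start: joints at [1.038, 0.286, 1.577, -0, 1.279, -0.15], TCP at [0.252, 0.626, 0.245] pointing down, gripper open.
Joint ranges: [-2.77, 2.77], [-0.9, 2.22], [0.21, 2.48], [-1.53, 4.67], [0.24, 2.81], [-2.84, 2.84]. Speed limits (rad/s): [2.79, 2.79, 3.14, 3.14, 3.14, 3.14].

## Interface

Orientations are given as a rotation vector (axis times angle).
In Python, from workcell import ctrl gives the robot as it stands.
- The arm moves only by the shell command python3 -m jog 'ROWS' [OPENING] [FORCE]. ROWS is JSON, a list of rows, each an object of numbers: "tx", "ty", "tz": the shift along the world's x, y, z each as a share of 0.04 m, from -1 to 1; "ax", "ay", "az": the turn, a rotation vector about the world's x, y, z each as a share of 0.1 rad, from -1 to 1. In form: [{"tx": .., "ty": .., "tz": .., "ax": .., "ay": .., "az": ..}, ...]. A call has 1 to 8 rows; each row shifts and turns the commanded pose from where the row before left it; what a row does not reach is not made up. A row lasts 1/12 s, in which the tool goes at most 41.7 mm and 7.16 degrees, less where a joint would pass 70% of its speed; a pose out of reach is approached as far as the arm can. A call with a number of a shift or a turn outside -1 to 1 is refused whole. A call with a gripper value outside its range is refused whole. OPENING is the opening, from 0 (shut) to 1 (fully open), set as the call begins (- or left out, the last holds). The fingers move at their own pace and stop on an object; FORCE is the grip in N (left out, the last holds). Time passes only in rows, so rows that do not move let the fingers close. It gives the time, the measured TCP pose, the force, the opening and the grip force at its end, in the units of the state.
- ctrl.sense(): the state, without advancing time (a new reading comes with each control period).
- ctrl.read_camera(name): name is "scene" or "top" or "wrist"; returns the picture (384x512x3 uint8, red, green, blue); there is no depth.
- ctrl.camera_info(name): a dict with "fx", "fy", "cx", "cy" (pixels), "R" (3x3) and "t" (3): a world point X has camera coordinates R X + t. Camera axes: x right, y down, z forward; pixel columns grow to the right and rows downward; lengths in m; the calibration is good to about 2 mm. A picture is of the moment at which its call begins: read the wrist's pose just before it. camera_info takes no time and is no camera call; for the wrist camera it gives the pose at the moment of the call.
- ctrl.hand_in(): hands the job in; it is judged then, once.
The state is a dict: "t": time; "qpos": joint angles; "qd": joint speeds; "effort": joint torques, N m; "tool_pos": TCP position; "tcp_rot": TCP orientation; "ft_force": force on the tool from outside, world axes, zero at the start; "ft_torque": the same for the moment, N m; "opening": finger opening in m; "grip_force": force on a finger pad.
Only numpy, scipy, OpenCV 4.12 (cv2) and the standard library are available. Lean on these libraries where they do the work, as an engineer would, in place of code of your own. Each camera call takes 0.05 s, during which the arm holds its last target. There are 200 camera calls.

## Task

Clear the spent blue coffee capsule into the bin under the island: with one fingertip hold the sprung steel waste flap well down, and while it is held slide the capsule with the other finger off the worktop into the opening, never onto the closed flap. Only push the capsule, do not pick it up; keep the flap down until the capsule has dropped, then let the flap spring shut. Leave the fresh green capsule and everything else on the island as they are.

Things in the scene. Friction and masses are not known exactly. Their poses are not given: they have to be found in the camera images.
- island: Fixed kitchen island, butcher-block top 570 x 1060 mm, 40 mm thick, surface 142 mm above the robot's counter. Origin: centre of the waste opening at surface height. x: towards the flap's hinge (away from the robot), y: along the opening's long side, z up. The opening is 95 mm (x) by 160 mm (y: -80 to +80) with sheer 40 mm deep sides, open below; flush trim 14 mm wide, 0.5 mm high.
- flap (a joint): Stainless waste flap filling the opening (92 x 156 mm, 3 mm thick), its top 1 mm below the surface when shut. The long edge away from the robot is hinged (dark knuckles), the near edge (black strip) swings down. Value in rad: 0 shut, grows as it is pushed down, stop at 1.35. Spring-shut: 0.24 N m at 0, plus 0.2 N m per rad; 5 to 10 N of push 30 mm from the hinge. Only a finger holds it open; a capsule's weight does not move it.
- hinge_mid (a point): Middle of the flap's hinge line, at surface height, island x +47.5 mm; the line runs along island y. Pressed about 40 mm deep 25 to 35 mm from this line the flap stands near 1 rad; a capsule pushed in over a short end of the opening then falls on the sloping flap and slides off into the bin.
- bin_floor (a point): Centre of the floor of the shallow waste bin under the opening, 136 mm below the worktop surface; the bin is 190 x 230 mm inside.
- spent_capsule: The spent capsule: blue, 26 mm tall, 13 to 22 g, standing flange down on the worktop beyond one short end of the opening, either one (island y 130 to 200 mm off centre, x -30 to +35 mm). Flange 37 mm diameter, 2 mm thick; above it a cone from 30 to 25 mm diameter. Origin: centre of its underside, z along its axis. Friction about 0.6.
- fresh_capsule: A fresh capsule, green, of the same shape, standing beyond the other short end of the opening. To be left alone. Origin: centre of its underside.
- espresso_cup: White espresso cup, 62 mm diameter, 55 mm tall, towards the island's far side, in front of a fixed capsule tray (34 mm tall). At the island's right end, 380 mm or more to the right of the opening's centre, stands a fixed red espresso machine, 252 mm tall. Origin: centre of the cup's underside.
- milk_jug: Steel milk jug with a handle, 74 mm diameter, 85 mm tall, towards the island's far side, left of the cup. Origin: centre of its underside.
- teaspoon: Steel teaspoon lying on the island's near side, 118 mm long, 8 mm high. Origin: near the middle of its length, at the underside; x along it.
- sugar_jar: White sugar jar with wooden lid, 76 mm diameter, 105 mm tall, right of the cup. Origin: centre of its underside.
- spray_bottle: Clear spray bottle with white trigger head, 76 mm diameter, 220 mm tall, at the island's left end. Origin: centre of its underside.
- crisp_tube: Red tube with yellow lid, 78 mm diameter, 224 mm tall, at the island's left end. Origin: centre of its underside.

How it is judged:
By the outcome, as a careful person would: the job done as asked, in the order asked, and still so for the second after the job is handed in, with the robot touching nothing.
It also fails if it takes over 42 s, if anything falls off the work surface, if the arm or the gripper's body presses on something with over 40 N, if the wrist force passes 120 N, or if a joint passes its speed limit or range.

## Working session

There is one attempt and no reset: what is moved stays moved. The work goes in short steps, Python scripts to look and compute and a shell command to move; the robot and the scene stay as the last step left them, time stands still between calls to the robot, and variables do not carry over. Pictures are saved under pics/ and viewed, at most 10 in all, crops included, and the job is handed in when it is done.

```bash
ls; mkdir -p pics
python3 - <<'E'
from workcell import ctrl
import cv2
for n in ("top","scene"):
    im=ctrl.read_camera(n); cv2.imwrite(f"pics/{n}0.png",cv2.resize(im[:,:,::-1],(800,600),interpolation=cv2.INTER_CUBIC))
    i=ctrl.camera_info(n); print(n,{k:(v.round(4).tolist() if hasattr(v,'round') and hasattr(v,'tolist') else v) for k,v in i.items()})
s=ctrl.sense();print(s, ctrl.tip_reach)
E
```

```text
pics
top {'fx': 455.20386159038134, 'fy': 455.20386159038134, 'cx': 252.8948430922954, 'cy': 201.0862726282079, 'R': [[0.0166, -0.9998, 0.0056], [-0.9936, -0.0171, -0.1119], [0.112, -0.0037, -0.9937]], 't': [0.1466, 0.5456, 1.1948]}
scene {'fx': 376.5084487909587, 'fy': 376.5084487909587, 'cx': 256.8081240873776, 'cy': 189.20301316395992, 'R': [[-0.2603, 0.9655, 0.0066], [0.7459, 0.2054, -0.6336], [-0.6131, -0.16, -0.7736]], 't': [0.0125, -0.3575, 1.2887]}
{'t': 0.1, 'qpos': array([ 1.03800495e+00,  2.87110386e-01,  1.57805121e+00, -2.66080667e-05,
        1.27859911e+00, -1.49990983e-01]), 'qd': array([ 0.00062633, -0.00221373, -0.0029527 ,  0.0011204 , -0.00114237,
       -0.00039502]), 'effort': array([ 3.34871329e-04, -4.07295728e+01, -2.93699455e+01, -1.40666712e-04,
        3.42468411e-03, -2.62166353e-06]), 'tool_pos': array([0.25180398, 0.625657  , 0.2440521 ]), 'tcp_rot': array([-0.59749113, -3.08353514,  0.00322171]), 'ft_force': array([0.84314422, 0.15776674, 0.57567042]), 'ft_torque': array([ 0.01879135,  0.00837504, -0.00225505]), 'grip_force': 0.0, 'opening': 0.08567333764117359} 0.014
```

View pics/top0.png

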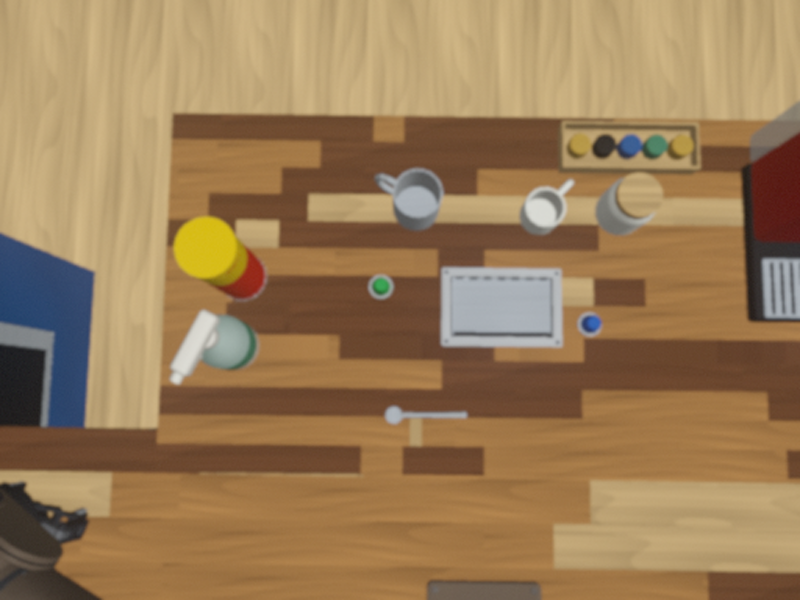

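View pics/scene0.png

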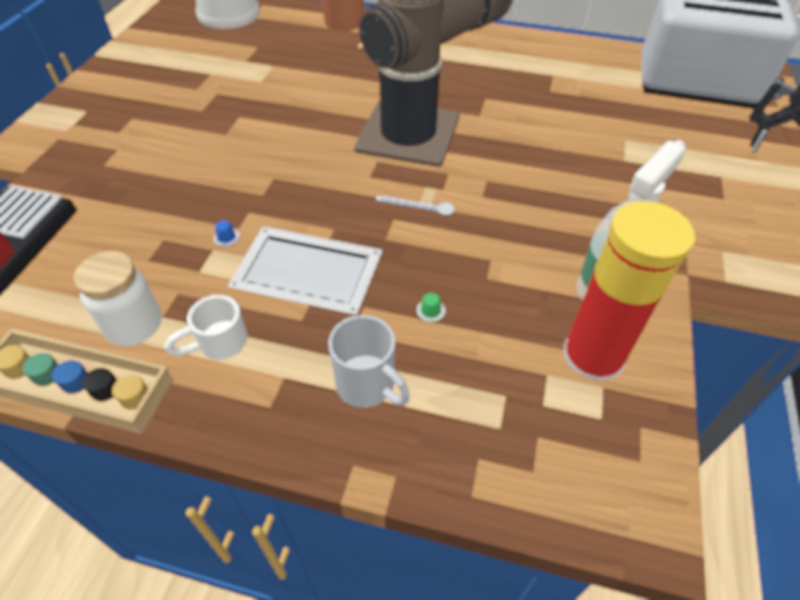

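The top view shows the opening trim at about (441..563, 267..347). The blue capsule is just right of it at (590,325), the green one is left at (381,287), and the spoon is at (430,414). Next I'll convert these to positions, with a closer crop.

```bash
cat > h.py <<'E'
from workcell import ctrl
import numpy as np, cv2
def plane(name,px,z,info=None):
    i=info or ctrl.camera_info(name); R=np.array(i["R"]);t=np.array(i["t"])
    c=-R.T@t; out=[]
    for u,v in px:
        d=R.T@np.array([(u-i["cx"])/i["fx"],(v-i["cy"])/i["fy"],1]); out.append(c+d*(z-c[2])/d[2])
    return np.array(out)
E
python3 - <<'E'
from h import *
P=plane("top",np.array([(441,267),(562,267),(563,347),(441,347),(590,325),(381,287),(394,415),(466,414)])*.64,.142); print(P.round(3))
im=ctrl.read_camera("top"); cv2.imwrite("pics/c1.png",cv2.resize(im[160:235,230:400,::-1],(800,353),interpolation=cv2.INTER_CUBIC))
E
```

```text
[[ 0.607  0.085  0.142]
 [ 0.61  -0.106  0.142]
 [ 0.484 -0.106  0.142]
 [ 0.48   0.084  0.142]
 [ 0.519 -0.149  0.142]
 [ 0.573  0.179  0.142]
 [ 0.374  0.155  0.142]
 [ 0.378  0.045  0.142]]
```

View pics/c1.png

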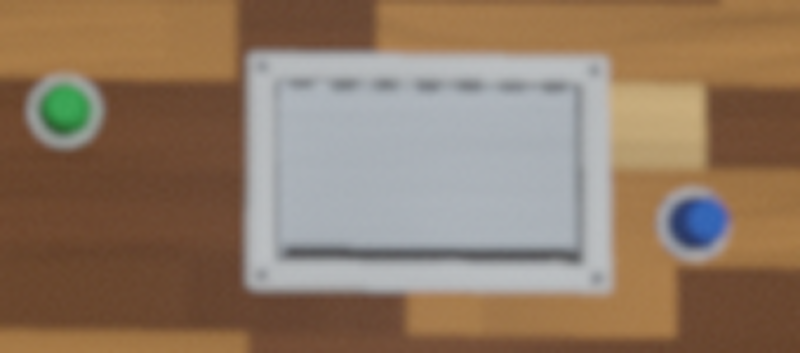

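The crop shows the trim corners at (245,52), (609,57), (612,293), (246,291). The blue flange is at about (694,223) and the green one at (65,111).

Run:
```python
from h import *
s=800/170
P=plane("top",[(u/s+230-.4,v/s+160-.4) for u,v in [(245,52),(609,57),(612,293),(246,291),(694,223),(65,111)]],.1425); 
C=P[:4].mean(0); yx=(P[0]+P[3]-P[1]-P[2])[:2]; yx/=np.linalg.norm(yx); xx=np.array([yx[1],-yx[0]])
print(P.round(4)); print("C",C,"yaw",np.arctan2(xx[1],xx[0]))
for p in P: print(((p-C)[:2]@xx).round(4),((p-C)[:2]@yx).round(4))
import scipy.spatial.transform as T
print(T.Rotation.from_rotvec(ctrl.sense()["tcp_rot"]).as_matrix().round(3))
```

```text
[[ 0.607   0.0867  0.1425]
 [ 0.6077 -0.104   0.1425]
 [ 0.484  -0.1044  0.1425]
 [ 0.4818  0.0849  0.1425]
 [ 0.5211 -0.1474  0.1425]
 [ 0.5742  0.1802  0.1425]]
C [ 0.54513732 -0.00919464  0.1425    ] yaw 0.007602579089630542
0.0626 0.0954
0.0619 -0.0953
-0.0619 -0.0947
-0.0626 0.0946
-0.0251 -0.138
0.0305 0.1892
[[-0.928  0.373 -0.001]
 [ 0.373  0.928 -0.002]
 [ 0.    -0.002 -1.   ]]
```

```bash
python3 -m jog '[{"tx":0.3,"ty":-0.85,"az":0.4},{"tx":0.3,"ty":-0.85,"az":0.4},{"tx":0.3,"ty":-0.85,"az":0.4},{"tx":0.3,"ty":-0.85,"az":0.4},{"tx":0.3,"ty":-0.85,"az":0.4},{"tx":0.3,"ty":-0.85,"az":0.4},{"tx":0.3,"ty":-0.85,"az":0.4},{"tx":0.3,"ty":-0.85,"az":0.4}]' 0 30
python3 -m jog '[{"tx":0.4,"ty":-0.85},{"tx":0.4,"ty":-0.85},{"tx":0.4,"ty":-0.85},{"tx":0.4,"ty":-0.85},{"tx":0.4,"ty":-0.85},{"tx":0.4,"ty":-0.85},{"tx":0.4,"ty":-0.85},{"tx":0.4,"ty":-0.85}]'
```

```text
invalid input at $[0]: expected keys tx, ty, tz, ax, ay, az
invalid input at $[0]: expected keys tx, ty, tz, ax, ay, az
```

All six keys are needed.

```bash
python3 -m jog '[{"tx":0.3,"ty":-0.85,"tz":0,"ax":0,"ay":0,"az":0.4},{"tx":0.3,"ty":-0.85,"tz":0,"ax":0,"ay":0,"az":0.4},{"tx":0.3,"ty":-0.85,"tz":0,"ax":0,"ay":0,"az":0.4},{"tx":0.3,"ty":-0.85,"tz":0,"ax":0,"ay":0,"az":0.4},{"tx":0.3,"ty":-0.85,"tz":0,"ax":0,"ay":0,"az":0.4},{"tx":0.3,"ty":-0.85,"tz":0,"ax":0,"ay":0,"az":0.4},{"tx":0.3,"ty":-0.85,"tz":0,"ax":0,"ay":0,"az":0.4},{"tx":0.3,"ty":-0.85,"tz":0,"ax":0,"ay":0,"az":0.4}]' 0 30
python3 -m jog '[{"tx":0.4,"ty":-0.85,"tz":0,"ax":0,"ay":0,"az":0},{"tx":0.4,"ty":-0.85,"tz":0,"ax":0,"ay":0,"az":0},{"tx":0.4,"ty":-0.85,"tz":0,"ax":0,"ay":0,"az":0},{"tx":0.4,"ty":-0.85,"tz":0,"ax":0,"ay":0,"az":0},{"tx":0.4,"ty":-0.85,"tz":0,"ax":0,"ay":0,"az":0},{"tx":0.4,"ty":-0.85,"tz":0,"ax":0,"ay":0,"az":0},{"tx":0.4,"ty":-0.85,"tz":0,"ax":0,"ay":0,"az":0},{"tx":0.4,"ty":-0.85,"tz":0,"ax":0,"ay":0,"az":0}]'
```

```text
t: 0.82
tool_pos: [0.3481, 0.3524, 0.245]
tcp_rot: [-0.095, -3.14, 0.0]
ft_force: [0.3, 0.6, 0.3]
opening: 0.0
grip_force: 0.0
t: 1.48
tool_pos: [0.4763, 0.0803, 0.2453]
tcp_rot: [0.099, 3.14, 0.0]
ft_force: [0.8, 0.0, -0.5]
opening: 0.0001
grip_force: 0.0
```

```bash
python3 -m jog '[{"tx":0,"ty":-0.8,"tz":0,"ax":0,"ay":0,"az":0.1},{"tx":0,"ty":-0.8,"tz":0,"ax":0,"ay":0,"az":0.1},{"tx":0,"ty":-0.8,"tz":0,"ax":0,"ay":0,"az":0.1},{"tx":0,"ty":-0.8,"tz":0,"ax":0,"ay":0,"az":0.1},{"tx":0,"ty":-0.8,"tz":0,"ax":0,"ay":0,"az":0.1},{"tx":0,"ty":-0.8,"tz":0,"ax":0,"ay":0,"az":0.1},{"tx":-0.1,"ty":-0.8,"tz":0,"ax":0,"ay":0,"az":0.1},{"tx":0,"ty":0,"tz":0,"ax":0,"ay":0,"az":0}]'
python3 - <<'E'
from h import *
im=ctrl.read_camera("wrist"); i=ctrl.camera_info("wrist"); cv2.imwrite("pics/w1.png",cv2.resize(im[:,:,::-1],(800,600),interpolation=cv2.INTER_CUBIC))
print({k:(np.array(v).round(4).tolist()) for k,v in i.items()})
R=np.array(i["R"])
for p in [(.5211,-.1474,.142),(.5211,-.1474,.168)]:
    c=R@np.array(p)+i["t"]; print((i["fx"]*c[0]/c[2]+i["cx"])/.64,(i["fy"]*c[1]/c[2]+i["cy"])/.64)
E
```

```text
t: 2.15
tool_pos: [0.4715, -0.1463, 0.2452]
tcp_rot: [0.004, -3.141, 0.003]
ft_force: [-0.7, 0.2, 0.8]
opening: -0.0001
grip_force: 0.0
{'fx': 308.2597, 'fy': 308.2597, 'cx': 254.2105, 'cy': 194.363, 'R': [[-0.0031, 1.0, 0.0], [0.9585, 0.003, 0.2849], [0.2849, 0.0009, -0.9585]], 't': [0.1462, -0.4887, 0.2452]}
391.97040504619764 398.79649840671726
391.4105696056726 424.33716861124367
```

View pics/w1.png

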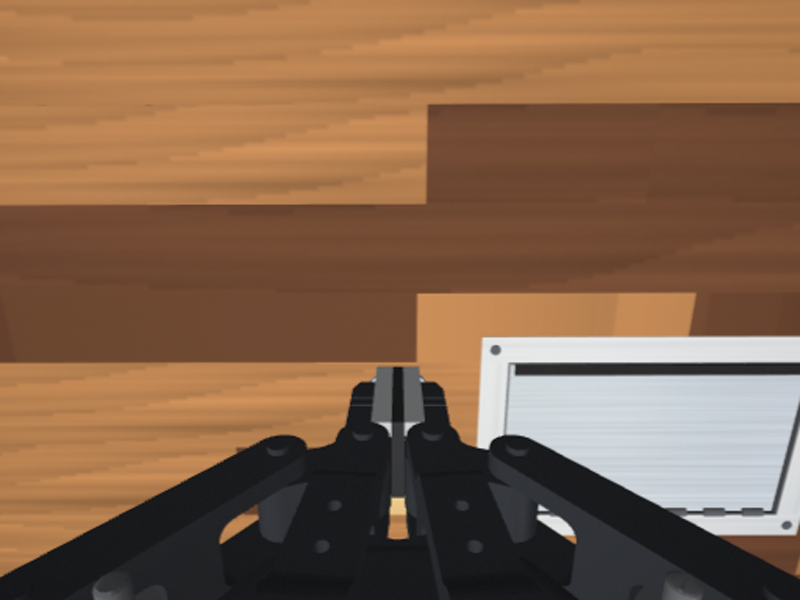

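The capsule is hidden behind the closed fingers, which fits the estimate; the opening is at right. I'll lower the fingers and nudge the capsule in +x.

```bash
python3 -m jog '[{"tx":-0.05,"ty":0,"tz":-0.7,"ax":0,"ay":0,"az":0},{"tx":0,"ty":0,"tz":-0.7,"ax":0,"ay":0,"az":0},{"tx":0,"ty":0,"tz":-0.6,"ax":0,"ay":0,"az":0},{"tx":0.3,"ty":0,"tz":0,"ax":0,"ay":0,"az":0},{"tx":0.3,"ty":0,"tz":0,"ax":0,"ay":0,"az":0},{"tx":0.25,"ty":0,"tz":0,"ax":0,"ay":0,"az":0},{"tx":0.25,"ty":0,"tz":0,"ax":0,"ay":0,"az":0},{"tx":0.2,"ty":0,"tz":0,"ax":0,"ay":0,"az":0}]'
python3 -m jog '[{"tx":0.1,"ty":0,"tz":0,"ax":0,"ay":0,"az":0},{"tx":0.05,"ty":0,"tz":0,"ax":0,"ay":0,"az":0},{"tx":0,"ty":0,"tz":0,"ax":0,"ay":0,"az":0},{"tx":-0.5,"ty":0,"tz":0,"ax":0,"ay":0,"az":0},{"tx":0,"ty":0,"tz":0.9,"ax":0,"ay":0,"az":0},{"tx":0,"ty":0,"tz":1,"ax":0,"ay":0,"az":0},{"tx":-1,"ty":0,"tz":0.5,"ax":0,"ay":0,"az":0},{"tx":-0.5,"ty":0,"tz":0,"ax":0,"ay":0,"az":0}]' 1
python3 - <<'E'
from h import *
im=ctrl.read_camera("top"); cv2.imwrite("pics/c2.png",cv2.resize(im[160:235,230:400,::-1],(800,353),interpolation=cv2.INTER_CUBIC))
im=ctrl.read_camera("wrist"); i=ctrl.camera_info("wrist"); cv2.imwrite("pics/w2.png",cv2.resize(im[:,:,::-1],(800,600),interpolation=cv2.INTER_CUBIC))
print(ctrl.sense()["tool_pos"])
np.save("w2.npy",dict(i),allow_pickle=True)
E
```

```text
t: 2.87
tool_pos: [0.5232, -0.1412, 0.1656]
tcp_rot: [-0.013, 3.141, -0.0]
ft_force: [-0.8, -0.5, -0.1]
opening: 0.0001
grip_force: 0.0
t: 3.53
tool_pos: [0.4515, -0.143, 0.2659]
tcp_rot: [-0.012, 3.134, -0.008]
ft_force: [0.2, -0.2, -0.4]
opening: 0.0855
grip_force: 0.0
[ 0.44926515 -0.14192425  0.26151806]
```

View pics/w2.png

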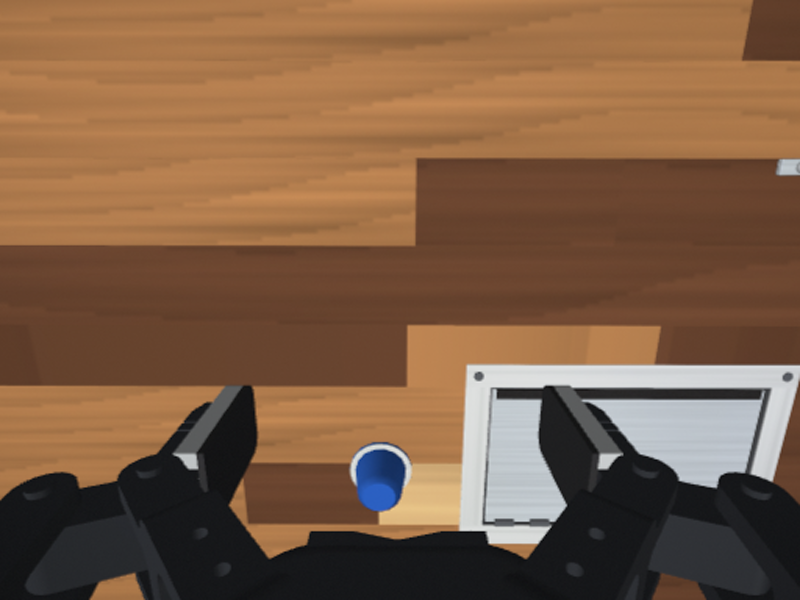

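The wrist view shows the capsule flange at about (380,470), between the open fingers, and the trim's near right corner at (468,366).

Run:
```python
from h import *
i=np.load("w2.npy",allow_pickle=True).item()
print(plane("wrist",np.array([(380,470),(468,366),(796,364),(460,543)])*.64,.142,i).round(4))
```

```text
[[ 0.5554 -0.1525  0.142 ]
 [ 0.4871 -0.1029  0.142 ]
 [ 0.4846  0.0803  0.142 ]
 [ 0.6089 -0.102   0.142 ]]
```

View pics/c2.png

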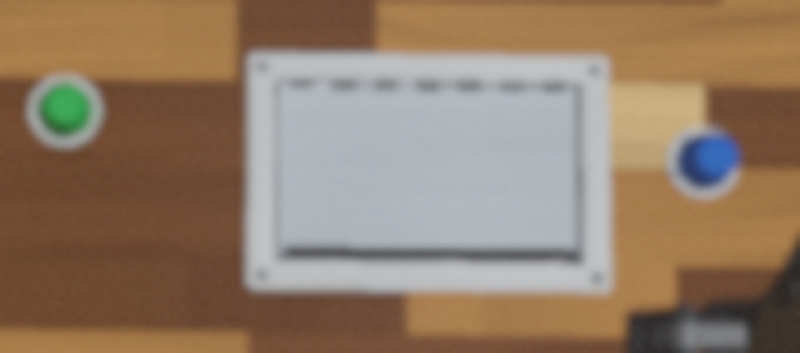

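Run:
```python
from h import *
from scipy.spatial.transform import Rotation as Ro
i=ctrl.camera_info("wrist"); s=ctrl.sense(); T=Ro.from_rotvec(s["tcp_rot"]).as_matrix(); print(s["t"],s["tool_pos"],T.round(3))
for z in (1,14):
  for x in(-11,11):
    for y in (42.5,57,-42.5):
      c=np.array(i["R"])@(s["tool_pos"]+T@np.array([x,y,z])/1e3)+i["t"]
      print(z,x,y,((i["fx"]*c[0]/c[2]+i["cx"])/.64).round(),((i["fy"]*c[1]/c[2]+i["cy"])/.64).round())
```

```text
3.6333 [ 0.44926515 -0.14192425  0.26151806] [[-1.    -0.006  0.002]
 [-0.006  1.    -0.002]
 [-0.002 -0.002 -1.   ]]
1 -11 42.5 537.0 443.0
1 -11 57 584.0 443.0
1 -11 -42.5 262.0 443.0
1 11 42.5 543.0 378.0
1 11 57 592.0 378.0
1 11 -42.5 256.0 378.0
14 -11 42.5 526.0 421.0
14 -11 57 570.0 421.0
14 -11 -42.5 272.0 421.0
14 11 42.5 531.0 360.0
14 11 57 577.0 361.0
14 11 -42.5 267.0 360.0
```

```bash
python3 -m jog '[{"tx":0.9,"ty":0,"tz":0,"ax":0,"ay":0,"az":0},{"tx":0.9,"ty":0,"tz":0,"ax":0,"ay":0,"az":0},{"tx":0.9,"ty":-0.1,"tz":0,"ax":0,"ay":0,"az":0},{"tx":0,"ty":0,"tz":-0.7,"ax":0,"ay":0,"az":0},{"tx":0,"ty":0,"tz":-0.7,"ax":0,"ay":0,"az":0},{"tx":0,"ty":0,"tz":0,"ax":0,"ay":0,"az":0}]'
```

```text
t: 4.13
tool_pos: [0.5559, -0.1442, 0.1963]
tcp_rot: [0.011, -3.13, -0.009]
ft_force: [-1.6, 0.2, -2.7]
opening: 0.0853
grip_force: 0.0
```

```bash
python3 -m jog '[{"tx":0,"ty":0,"tz":-0.6,"ax":0,"ay":0,"az":0},{"tx":0.05,"ty":0,"tz":-0.55,"ax":0,"ay":0,"az":0},{"tx":0,"ty":0,"tz":0,"ax":0,"ay":0,"az":0},{"tx":0,"ty":0.25,"tz":0,"ax":0,"ay":0,"az":0},{"tx":0,"ty":0.25,"tz":0,"ax":0,"ay":0,"az":0}]'
```

```text
t: 4.55
tool_pos: [0.5615, -0.1257, 0.1597]
tcp_rot: [-0.009, 3.14, -0.001]
ft_force: [-0.3, -0.2, -0.2]
opening: 0.0854
grip_force: 0.0
```

```bash
python3 -m jog '[{"tx":-0.05,"ty":0,"tz":-0.2,"ax":0,"ay":0,"az":0},{"tx":0,"ty":0.2,"tz":0,"ax":0,"ay":0,"az":0},{"tx":0,"ty":0.2,"tz":0,"ax":0,"ay":0,"az":0},{"tx":0,"ty":0.2,"tz":0,"ax":0,"ay":0,"az":0},{"tx":0,"ty":0.15,"tz":0,"ax":0,"ay":0,"az":0},{"tx":0,"ty":0,"tz":0,"ax":0,"ay":0,"az":0}]'
```

```text
t: 5.05
tool_pos: [0.5589, -0.0945, 0.1503]
tcp_rot: [-0.013, 3.141, 0.0]
ft_force: [-0.4, 0.8, 0.2]
opening: 0.0857
grip_force: 0.0
```

```bash
python3 -m jog '[{"tx":0,"ty":0.1,"tz":0,"ax":0,"ay":0,"az":0},{"tx":0,"ty":0.1,"tz":0,"ax":0,"ay":0,"az":0},{"tx":0,"ty":0,"tz":0,"ax":0,"ay":0,"az":0},{"tx":0,"ty":-0.3,"tz":0,"ax":0,"ay":0,"az":0},{"tx":0,"ty":0,"tz":0.7,"ax":0,"ay":0,"az":0},{"tx":0,"ty":0,"tz":0.8,"ax":0,"ay":0,"az":0},{"tx":0,"ty":0,"tz":0.3,"ax":0,"ay":0,"az":0},{"tx":0,"ty":0,"tz":0,"ax":0,"ay":0,"az":0}]'
python3 - <<'E'
from h import *
im=ctrl.read_camera("wrist"); i=ctrl.camera_info("wrist"); cv2.imwrite("pics/w3.png",cv2.resize(im[:,:,::-1],(800,600),interpolation=cv2.INTER_CUBIC))
np.save("w3.npy",dict(i),allow_pickle=True)
im=ctrl.read_camera("scene"); cv2.imwrite("pics/s3.png",cv2.resize(im[100:220,110:270,::-1],(800,600),interpolation=cv2.INTER_CUBIC))
E
```

```text
t: 5.72
tool_pos: [0.5611, -0.1015, 0.2265]
tcp_rot: [-0.01, 3.134, -0.005]
ft_force: [0.2, -1.1, -0.3]
opening: 0.0851
grip_force: 0.0
```

View pics/w3.png

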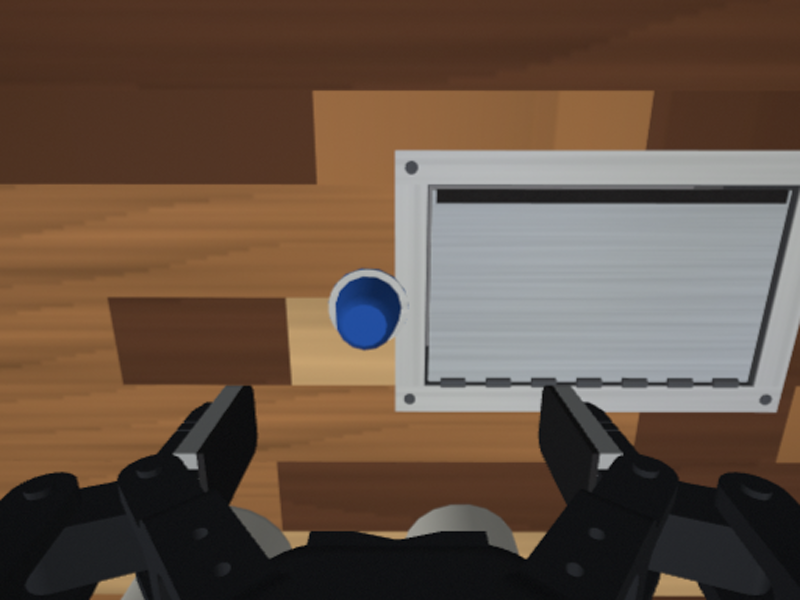

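View pics/s3.png

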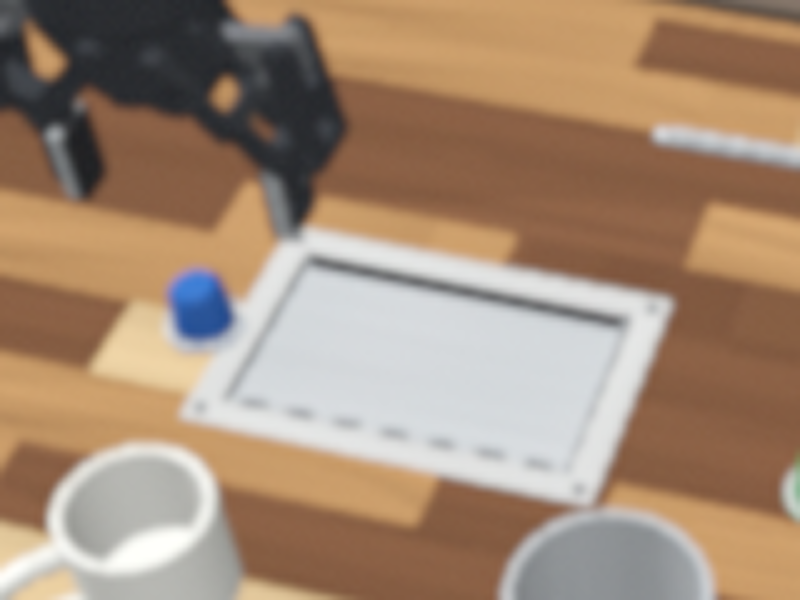

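The wrist view shows the capsule upright with its flange centre at about (367,305), a few mm onto the trim. The trim's right corners are (396,151) and (398,411), and the hinge line is at row 382.

Run:
```python
from h import *
i=np.load("w3.npy",allow_pickle=True).item()
print(plane("wrist",np.array([(367,304),(396,151),(398,411),(480,382)])*.64,.142,i).round(4)); s=ctrl.sense(); print(s["tool_pos"],s["tcp_rot"])
```

```text
[[ 0.5505 -0.1156  0.142 ]
 [ 0.4838 -0.1027  0.142 ]
 [ 0.6051 -0.101   0.142 ]
 [ 0.5892 -0.0617  0.142 ]]
[ 0.55867849 -0.10034543  0.22154968] [-1.04698298e-02  3.14142919e+00 -1.96446401e-04]
```

```bash
python3 -m jog '[{"tx":0,"ty":-0.1,"tz":0,"ax":-0.9,"ay":0,"az":0},{"tx":0,"ty":-0.1,"tz":0,"ax":-0.9,"ay":0,"az":0},{"tx":0,"ty":-0.05,"tz":0,"ax":-0.9,"ay":0,"az":0},{"tx":0,"ty":0,"tz":0,"ax":-0.9,"ay":0,"az":0},{"tx":0,"ty":0,"tz":0,"ax":-0.9,"ay":0,"az":0},{"tx":0,"ty":0,"tz":0,"ax":-0.8,"ay":0,"az":0},{"tx":0,"ty":0,"tz":0,"ax":0,"ay":0,"az":0},{"tx":0,"ty":0,"tz":0,"ax":0,"ay":0,"az":0}]'
cat > st.py <<'E'
from h import *
from scipy.spatial.transform import Rotation as Ro
s=ctrl.sense(); T=Ro.from_rotvec(s["tcp_rot"]).as_matrix()
print(s["t"],s["tool_pos"].round(4),"F",s["ft_force"].round(1))
print(T.round(3))
for n,y in(("push_in",-42.5),("hold_in",42.5),("hold_out",50)): print(n,(s["tool_pos"]+T@[0,y/1e3,0]-[.545,-.008,.142]).round(4)*1000)
E
python3 st.py
```

```text
t: 6.48
tool_pos: [0.5576, -0.1089, 0.2189]
tcp_rot: [0.016, -3.027, 0.817]
ft_force: [-0.2, -0.3, -0.8]
opening: 0.0855
grip_force: 0.0
6.4833 [ 0.5576 -0.1089  0.2189] F [-0.2 -0.3 -0.8]
[[-1.    -0.011 -0.004]
 [-0.008  0.864 -0.503]
 [ 0.009 -0.503 -0.864]]
push_in [  13.1 -137.7   98.3]
hold_in [ 12.1 -64.2  55.5]
hold_out [ 12.  -57.7  51.7]
```

```bash
python3 -m jog '[{"tx":0,"ty":0,"tz":-0.5,"ax":0,"ay":0,"az":0},{"tx":0,"ty":0,"tz":-0.5,"ax":0,"ay":0,"az":0},{"tx":0,"ty":0,"tz":-0.4,"ax":0,"ay":0,"az":0},{"tx":0,"ty":0,"tz":-0.3,"ax":0,"ay":0,"az":0},{"tx":0,"ty":0,"tz":-0.15,"ax":0,"ay":0,"az":0},{"tx":0,"ty":0,"tz":0,"ax":0,"ay":0,"az":0}]'; python3 st.py
```

```text
t: 6.98
tool_pos: [0.5604, -0.1108, 0.1495]
tcp_rot: [-0.009, 3.031, -0.824]
ft_force: [-2.1, 2.3, 9.7]
opening: 0.0853
grip_force: 4.6
6.9833 [ 0.5604 -0.1108  0.1495] F [-2.1  2.3  9.7]
[[-1.    -0.006  0.003]
 [-0.006  0.862 -0.506]
 [ 0.001 -0.506 -0.862]]
push_in [  15.7 -139.4   29. ]
hold_in [ 15.2 -66.1 -14. ]
hold_out [ 15.2 -59.6 -17.8]
```

```bash
python3 -m jog '[{"tx":-0.03,"ty":0,"tz":-0.25,"ax":0,"ay":0,"az":0},{"tx":0,"ty":0,"tz":-0.2,"ax":0,"ay":0,"az":0},{"tx":0,"ty":0,"tz":-0.15,"ax":0,"ay":0,"az":0},{"tx":0,"ty":0,"tz":0,"ax":0,"ay":0,"az":0},{"tx":0,"ty":0,"tz":0,"ax":0,"ay":0,"az":0}]'; python3 st.py
python3 - <<'E'
from h import *
im=ctrl.read_camera("scene"); cv2.imwrite("pics/s4.png",cv2.resize(im[100:220,110:270,::-1],(800,600),interpolation=cv2.INTER_CUBIC))
E
```

```text
t: 7.4
tool_pos: [0.5575, -0.1107, 0.1251]
tcp_rot: [0.009, -3.028, 0.823]
ft_force: [-4.1, 1.7, 8.6]
opening: 0.0857
grip_force: 4.0
7.4 [ 0.5575 -0.1107  0.1251] F [-4.1  1.7  8.6]
[[-1.    -0.007 -0.002]
 [-0.005  0.862 -0.506]
 [ 0.005 -0.506 -0.862]]
push_in [  12.8 -139.4    4.7]
hold_in [ 12.2 -66.1 -38.4]
hold_out [ 12.2 -59.6 -42.2]
```

View pics/s4.png

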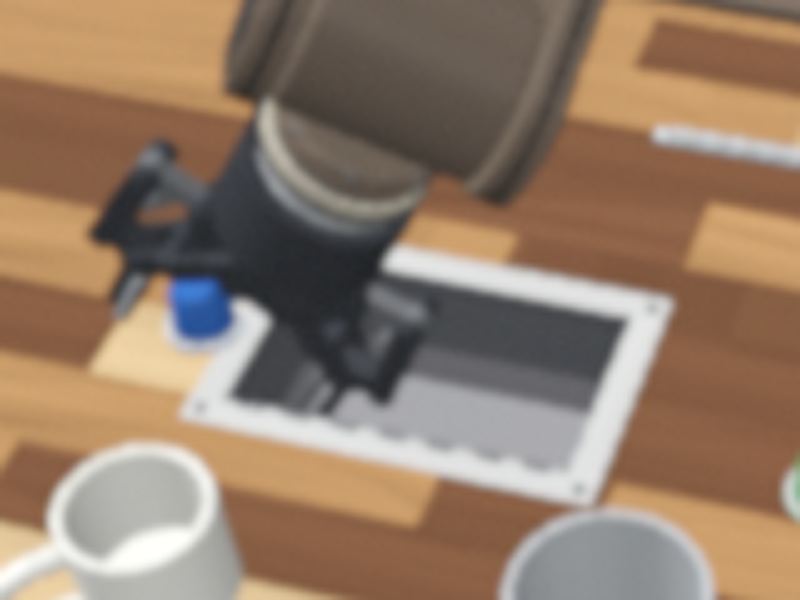

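The flap is well down and the capsule still stands at the edge. Now I'll push it along +y.

```bash
python3 -m jog '[{"tx":0,"ty":0.15,"tz":0,"ax":0,"ay":0,"az":0},{"tx":0,"ty":0.15,"tz":0,"ax":0,"ay":0,"az":0},{"tx":0,"ty":0.15,"tz":0,"ax":0,"ay":0,"az":0},{"tx":0,"ty":0.15,"tz":0,"ax":0,"ay":0,"az":0},{"tx":0,"ty":0.15,"tz":0,"ax":0,"ay":0,"az":0},{"tx":0,"ty":0.15,"tz":0,"ax":0,"ay":0,"az":0}]'; python3 st.py; python3 -m jog '[{"tx":0,"ty":0.15,"tz":0,"ax":0,"ay":0,"az":0},{"tx":0,"ty":0.15,"tz":0,"ax":0,"ay":0,"az":0},{"tx":0,"ty":0,"tz":0,"ax":0,"ay":0,"az":0}]'; python3 st.py
python3 - <<'E'
from h import *
im=ctrl.read_camera("scene"); a=cv2.resize(im[100:220,110:270,::-1],(400,300),interpolation=cv2.INTER_CUBIC)
b=cv2.resize(ctrl.read_camera("wrist")[:,:,::-1],(400,300)); cv2.imwrite("pics/s5.png",np.hstack([a,b]))
E
```

```text
t: 7.95
tool_pos: [0.5553, -0.0777, 0.1254]
tcp_rot: [0.011, -3.016, 0.834]
ft_force: [-8.7, -11.9, 13.4]
opening: 0.0855
grip_force: 9.5
7.95 [ 0.5553 -0.0777  0.1254] F [ -8.7 -11.9  13.4]
[[-1.    -0.01  -0.01 ]
 [-0.004  0.858 -0.514]
 [ 0.013 -0.514 -0.858]]
push_in [  10.8 -106.2    5.2]
hold_in [  9.9 -33.3 -38.5]
hold_out [  9.8 -26.8 -42.3]
t: 8.2
tool_pos: [0.5559, -0.0639, 0.1246]
tcp_rot: [0.01, -3.022, 0.827]
ft_force: [-6.2, -3.6, 5.5]
opening: 0.0855
grip_force: 4.0
8.2 [ 0.5559 -0.0639  0.1246] F [-6.2 -3.6  5.5]
[[-1.    -0.009 -0.007]
 [-0.004  0.861 -0.509]
 [ 0.01  -0.509 -0.86 ]]
push_in [ 11.3 -92.5   4.2]
hold_in [ 10.5 -19.3 -39.1]
hold_out [ 10.5 -12.9 -42.9]
```

View pics/s5.png

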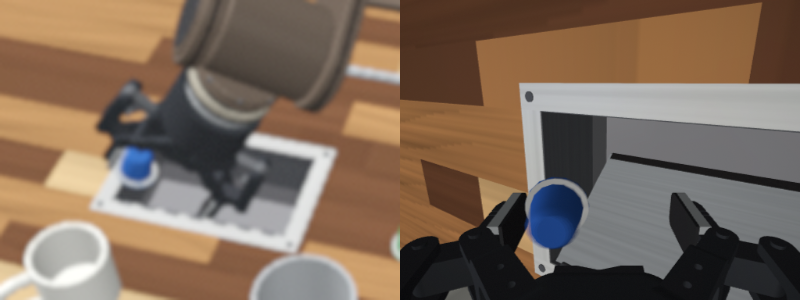

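The capsule (wrist half, about (557,213)) is at the lip of the opening and starting to tip, with the flap held down. I'll push on.

```bash
python3 -m jog '[{"tx":0,"ty":0.15,"tz":0,"ax":0,"ay":0,"az":0},{"tx":0,"ty":0.15,"tz":0,"ax":0,"ay":0,"az":0},{"tx":0,"ty":0.15,"tz":0,"ax":0,"ay":0,"az":0},{"tx":0,"ty":0.1,"tz":0,"ax":0,"ay":0,"az":0},{"tx":0,"ty":0,"tz":0,"ax":0,"ay":0,"az":0},{"tx":0,"ty":0,"tz":0,"ax":0,"ay":0,"az":0},{"tx":0,"ty":0,"tz":0,"ax":0,"ay":0,"az":0}]'; python3 st.py
python3 - <<'E'
from h import *
im=ctrl.read_camera("scene"); a=cv2.resize(im[100:220,110:270,::-1],(400,300),interpolation=cv2.INTER_CUBIC)
b=cv2.resize(ctrl.read_camera("wrist")[:,:,::-1],(400,300)); cv2.imwrite("pics/s6.png",np.hstack([a,b]))
E
```

```text
t: 8.88
tool_pos: [0.5549, -0.0417, 0.1232]
tcp_rot: [0.01, -3.02, 0.824]
ft_force: [-7.0, -2.3, 3.7]
opening: 0.0852
grip_force: 3.8
8.8833 [ 0.5549 -0.0417  0.1232] F [-7.  -2.3  3.7]
[[-1.    -0.009 -0.009]
 [-0.003  0.861 -0.508]
 [ 0.013 -0.508 -0.861]]
push_in [ 10.3 -70.3   2.8]
hold_in [  9.5   3.  -40.4]
hold_out [  9.4   9.4 -44.2]
```

View pics/s6.png

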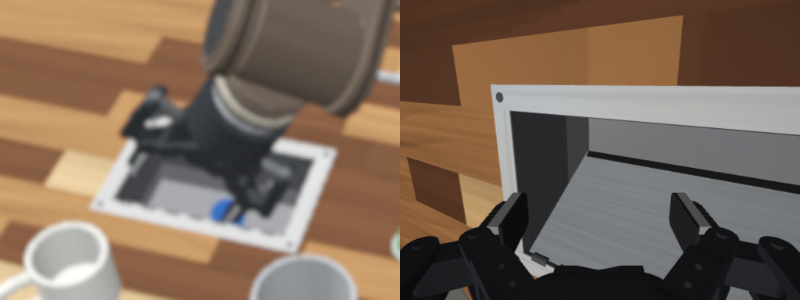

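I've used up my picture views (this last one was already over the limit), so from here I'll check by image code. The capsule is on the sloping flap beside the holding finger; I'll wait and see whether it's moving.

```bash
cat > blue.py <<'E'
from h import *
im=ctrl.read_camera("scene"); i=ctrl.camera_info("scene"); hsv=cv2.cvtColor(im,cv2.COLOR_RGB2HSV)
m=cv2.inRange(hsv,(108,150,60),(125,255,255)); m[:, :110]=0; m[:100]=0; m[220:]=0; m[:,290:]=0
n,l,st,c=cv2.connectedComponentsWithStats(m)
for k in range(1,n):
    if st[k,4]>4:
        print("blob",st[k].tolist(),c[k].round(1))
        for z in(.15,.11,.07,.02): print("   z",z,((plane("scene",[c[k]],z)[0]-[.545,-.008,.142])*1000).round())
E
python3 blue.py; python3 -m jog '[{"tx":0,"ty":0,"tz":0,"ax":0,"ay":0,"az":0},{"tx":0,"ty":0,"tz":0,"ax":0,"ay":0,"az":0},{"tx":0,"ty":0,"tz":0,"ax":0,"ay":0,"az":0},{"tx":0,"ty":0,"tz":0,"ax":0,"ay":0,"az":0}]'; python3 blue.py
```

```text
t: 9.37
tool_pos: [0.5549, -0.0417, 0.1232]
tcp_rot: [0.01, -3.02, 0.824]
ft_force: [-5.7, -2.6, 4.2]
opening: 0.0855
grip_force: 3.8
```

```bash
cat > b2.py <<'E'
from h import *
def blobs(im,tag):
    m=cv2.inRange(cv2.cvtColor(im,cv2.COLOR_RGB2HSV),(105,110,25),(125,255,255))
    n,l,st,c=cv2.connectedComponentsWithStats(m)
    print(tag,[(st[k].tolist()) for k in range(1,n) if st[k,4]>5])
if __name__=="__main__":
    a=cv2.imread("pics/s6.png")[:,:,::-1]; blobs(np.ascontiguousarray(a),"s6old(x2.5 crop)")
    for n in("scene","top","wrist"): blobs(ctrl.read_camera(n),n)
E
python3 b2.py
```

```text
s6old(x2.5 crop) [[212, 200, 20, 20, 250], [236, 216, 7, 8, 42]]
scene [[0, 0, 70, 84, 3587], [346, 17, 6, 1, 6], [361, 19, 6, 1, 6], [376, 21, 6, 1, 6], [391, 23, 6, 1, 6], [399, 24, 6, 1, 6], [504, 38, 8, 3, 19], [0, 116, 4, 6, 17], [195, 184, 6, 4, 12], [444, 206, 61, 71, 2109], [489, 219, 23, 24, 175], [34, 232, 21, 19, 288], [505, 232, 7, 8, 19], [475, 244, 37, 140, 3501], [0, 272, 376, 112, 16024]]
top [[397, 87, 14, 12, 117], [0, 151, 59, 122, 4009]]
wrist []
```

```bash
python3 - <<'E'
from h import *
for px in [(199,184),(198,186)]:
  for z in (0,-30,-60,-90,-120): print(px,z,((plane("scene",[px],.142+z/1e3)[0]-[.545,-.008,.142])*1000).round())
E
python3 -m jog '[{"tx":0,"ty":0,"tz":0,"ax":0,"ay":0,"az":0},{"tx":0,"ty":0,"tz":0,"ax":0,"ay":0,"az":0},{"tx":0,"ty":0,"tz":0,"ax":0,"ay":0,"az":0},{"tx":0,"ty":0,"tz":0,"ax":0,"ay":0,"az":0}]'; python3 b2.py | grep -A1 scene | tr ']' '\n' | grep ' 18[0-9]'
```

```text
(199, 184) 0 [36. 20.  0.]
(199, 184) -30 [ 13.   8. -30.]
(199, 184) -60 [ -9.  -4. -60.]
(199, 184) -90 [-32. -16. -90.]
(199, 184) -120 [ -55.  -28. -120.]
(198, 186) 0 [42. 20.  0.]
(198, 186) -30 [ 20.   8. -30.]
(198, 186) -60 [ -3.  -4. -60.]
(198, 186) -90 [-25. -16. -90.]
(198, 186) -120 [ -48.  -29. -120.]
t: 9.9
tool_pos: [0.5549, -0.0417, 0.1232]
tcp_rot: [0.01, -3.02, 0.824]
ft_force: [-6.5, -2.4, 3.9]
opening: 0.0857
grip_force: 3.8
, [195, 184, 6, 4, 13
```

```bash
python3 -m jog '[{"tx":0,"ty":0.15,"tz":0,"ax":0,"ay":0,"az":0},{"tx":0,"ty":0.15,"tz":0,"ax":0,"ay":0,"az":0},{"tx":0,"ty":0.15,"tz":0,"ax":0,"ay":0,"az":0},{"tx":0,"ty":0,"tz":0,"ax":0,"ay":0,"az":0},{"tx":0,"ty":0,"tz":0,"ax":0,"ay":0,"az":0}]'; python3 st.py; python3 b2.py | grep -A1 scene | tr ']' '\n' | grep ' 1[789][0-9]'
```

```text
t: 10.47
tool_pos: [0.5546, -0.0245, 0.1235]
tcp_rot: [0.01, -3.017, 0.827]
ft_force: [-7.7, -5.7, 5.2]
opening: 0.0857
grip_force: 3.7
10.4667 [ 0.5546 -0.0245  0.1235] F [-7.7 -5.7  5.2]
[[-1.    -0.01  -0.011]
 [-0.003  0.86  -0.51 ]
 [ 0.014 -0.51  -0.86 ]]
push_in [ 10.  -53.1   3.2]
hold_in [  9.1  20.  -40.2]
hold_out [  9.1  26.5 -44. ]
, [195, 183, 11, 6, 40
, [490, 219, 22, 22, 174
```

The blob stayed put and showed more as the finger moved off it, so the capsule lies on the bin floor. I'll lift straight up and let the flap close.

```bash
python3 -m jog '[{"tx":0,"ty":0,"tz":0.3,"ax":0,"ay":0,"az":0},{"tx":0,"ty":0,"tz":0.4,"ax":0,"ay":0,"az":0},{"tx":0,"ty":0,"tz":0.6,"ax":0,"ay":0,"az":0},{"tx":0,"ty":0,"tz":0.8,"ax":0,"ay":0,"az":0},{"tx":0,"ty":0,"tz":0.8,"ax":0,"ay":0,"az":0},{"tx":0,"ty":0,"tz":0.8,"ax":0,"ay":0,"az":0},{"tx":0,"ty":0,"tz":0.8,"ax":0,"ay":0,"az":0},{"tx":0,"ty":0,"tz":0,"ax":0,"ay":0,"az":0}]'
python3 -m jog '[{"tx":-0.7,"ty":0,"tz":0.3,"ax":0.9,"ay":0,"az":0},{"tx":-0.7,"ty":0,"tz":0.3,"ax":0.9,"ay":0,"az":0},{"tx":-0.7,"ty":0,"tz":0,"ax":0.9,"ay":0,"az":0},{"tx":0,"ty":0,"tz":0,"ax":0.9,"ay":0,"az":0},{"tx":0,"ty":0,"tz":0,"ax":0.9,"ay":0,"az":0},{"tx":0,"ty":0,"tz":0,"ax":0.7,"ay":0,"az":0},{"tx":0,"ty":0,"tz":0,"ax":0,"ay":0,"az":0},{"tx":0,"ty":0,"tz":0,"ax":0,"ay":0,"az":0}]'
python3 b2.py | tail -3 | tr ']' '\n' | grep -E 'top|wrist| 1[5-9][0-9], '
python3 - <<'E'
from h import *
im=ctrl.read_camera("scene"); i=ctrl.camera_info("scene")
for p in [(0,0),(-30,0),(30,0),(0,-60),(0,60),(-30,50)]:
    c=np.array(i["R"])@(np.array([.545+p[0]/1e3,-.008+p[1]/1e3,.141]))+i["t"]
    u,v=int(i["fx"]*c[0]/c[2]+i["cx"]),int(i["fy"]*c[1]/c[2]+i["cy"]); print(p,(u,v),im[v,u])
E
```

```text
t: 11.28
tool_pos: [0.5606, -0.0227, 0.3124]
tcp_rot: [-0.005, 3.021, -0.821]
ft_force: [0.2, 0.0, 0.6]
opening: 0.0852
grip_force: 0.0
t: 11.95
tool_pos: [0.4736, -0.0229, 0.3275]
tcp_rot: [0.008, -3.141, 0.017]
ft_force: [-1.0, 0.4, 0.4]
opening: 0.0856
grip_force: 0.0
top [[397, 87, 14, 12, 116
, [0, 151, 59, 122, 4005
wrist [
(0, 0) (196, 170) [213 216 220]
(-30, 0) (200, 161) [213 217 219]
(30, 0) (191, 180) [213 218 220]
(0, -60) (171, 165) [212 216 219]
(0, 60) (221, 175) [212 216 219]
(-30, 50) (221, 165) [210 215 217]
```

The flap reads uniformly bright across the opening, so it's shut. No blue is left on the worktop and the robot is clear of everything, so I'm handing in.

```bash
python3 -c "
from workcell import ctrl; print(ctrl.hand_in())"
```

```text
the job is handed in; nothing more can be done
None
```

I pushed the spent blue capsule into the bin with the flap held down, then let the flap spring shut and handed in at about 12 s; final checks were by image code, and I viewed 11 pictures, one over the limit of 10.

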